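# Half-open the bleed valve, then snap the cap onto the test nipple and hold it down

## Task

Ready the test block for its leak check: first turn the yellow valve lever to the half-open red mark (45 degrees), then put the red cap over the test nipple and press it down until it clicks, and keep pressing after the click until its rim is fully home on the brass flange. Finish while still holding the cap pressed down against the nipple's spring (do not let go), with the valve still half open and the blue cap, tools and other loose things left where they were.

Things in the scene. Friction and masses are not known exactly. Their poses are not given: they have to be found in the camera images.
- cap_mid (a point): Centre (half-way up) of the red ribbed snap cap, 46 mm in diameter, 42 mm tall, about 50 g, loose on the table, open side down; z up. Rim 21 mm below this point, top face 21 mm above. Straight sides, to be gripped across from above; any turn about its axis will do. Inside 24 mm deep; a lip at the rim (opening 34 mm, lip 4 mm high), wider groove above.
- nipple_seat (a point): Test nipple at the +y end of the block: centre of the top face of its brass flange (48 mm in diameter, 85 mm above the table), where the cap's rim must end: cap_mid then lies 21 mm straight above. z up; x, y are the block's axes. On it stands a steel stud 30.4 mm in diameter, 22 mm high, with a tapered top and three spring balls that take the cap's lip. Free air around the flange.
- nipple_top (a point): Tip of the black sprung plunger on the stud, 31 mm above nipple_seat. Pressing the cap takes 8 to 14 N while its rim is 16 to 12 mm above the flange; then the force drops and the cap is drawn down (the click). From 7 mm the plunger pushes up, 9 N when home. A cap let go after the click stays on but springs up to about 5 mm: it is home only while pressed, 10 to 20 N.
- valve_axis (a point): Vertical turning axis of the ball valve at the -y end of the block, at mid-thickness of the lever, 95 mm above the table, 150 mm from the nipple's axis. x, y are the axes of the block, a fixed light metal bar 70 mm (x) by 240 mm (y), 50 mm high. Under the lever a white dial has black marks at closed and open and a broad red mark at 45 degrees.
- lever_grip (a point): Middle of the yellow grip of the valve lever, 80 mm out from valve_axis; the grip is 55 mm long, 16 mm wide, 14 mm thick, in free air, 88 mm clear above the table. It turns with the lever: its own -x axis points outward along the lever, z up. Pinch it across its 16 mm from above, or push it sideways; it needs about 2 N here and stays where it is left.
- valve_lever (a joint): Angle of the valve lever in rad: 0 closed (lever pointing along the block's -x), growing anticlockwise seen from above, 1.571 fully open (lever pointing along the block's -y); 0.785 is the red half-open mark.
- blue_cap_mid (a point): Centre of a blue cap of the same size, standing on the table: not for this job, leave it.
- wrench: Open-ended wrench, 180 mm long, lying on the table near the robot: leave it.
- screwdriver: Red-handled screwdriver, 200 mm long, lying beyond the block: leave it.
- fitting: Brass fitting, 32 mm in diameter, 34 mm tall, standing beyond the block: leave it. Origin at its underside.
- socket: Steel socket, a ring 30 mm in diameter and 30 mm tall, standing near the robot: leave it. Origin at its underside.
- oil: Yellow oil bottle, 60 mm in diameter, 130 mm tall, beyond the block: leave it. Origin at its underside.
Not all that is in view belongs to the job. Of the things that look like the part that bears cap_mid, the middle-sized one is meant.

How it is judged:
By the outcome, as a careful person would: the job done as asked, in the order asked, and still so for the second after the job is handed in, while the arm keeps its last pose, push and grip.
It also fails if it takes over 51 s, if anything falls off the work surface, if the arm or the gripper's body presses on something with over 40 N, if the wrist force passes 120 N, or if a joint passes its speed limit or range.

## Robot

A 7-joint arm with a two-finger parallel gripper is mounted at the origin on the work surface. World frame = base frame: x ahead of the robot, y to its left, z up, the work surface at z = 0. Lengths are in m, angles in rad, forces in N, time in s.
With the tool pointing down it reaches from about 0.425 to 0.875 m from the base axis. Payload 9.9 kg.
Tool frame: the origin (TCP) lies on the mounting face of the last link; the fingertips stand 173 mm ahead of it and the grasp point (between the pads) lies 155 mm ahead of it (r.pinch_z is the distance from the TCP to the grasp point, in m); z points along the fingers, y is the direction in which the jaws open and shut (so a half turn about z gives the same grasp; the last joint's range is limited). The gripper opens to 85 mm and grips with 20 to 120 N. Pads are 22 mm wide; open, the fingers measure 114 mm over their backs; the gripper's body (76 mm by 85 mm) begins 54 mm behind the grasp point. The pads swing forward as they close: fully open they stand 13 mm farther back than shut.
Start: joints at [1.065, 0.576, 0.025, 1.437, -0.015, 1.129, -0.057], TCP at [0.276, -0.616, 0.405] pointing down, gripper open.
Joint ranges: [-2.76, 2.76], [-0.34, 2.15], [-1.52, 1.57], [0.19, 2.46], [-1.09, 4.23], [0.17, 1.99], [-2.82, 2.82]. Speed limits (rad/s): [2.22, 2.22, 3.01, 3.01, 3.14, 3.14, 3.14].

## Interface

Orientations are given as a rotation vector (axis times angle).
In Python, from plant import r gives the robot as it stands.
- The arm moves only by the tool jog_arm, never from a script. Its arguments are lists of equal length, an entry for each row: "delta_pos": the shift along the tool's x, y, z in cm, a list of three; "angular": the turn, a rotation vector about the tool's x, y, z in rad, a list of three; "grip": the opening, from 0 (shut) to 1 (fully open). In form: {"delta_pos": [[x, y, z], ...], "angular": [[rx, ry, rz], ...], "grip": [grip, ...]}. A call has 1 to 20 rows; each row shifts and turns the commanded pose from where the row before left it, along the tool's axes as they then stand; what a row does not reach is not made up. A row lasts 1/12 s, in which the tool goes at most 41.7 mm and 7.16 degrees, less where a joint would pass 70% of its speed; a pose out of reach is approached as far as the arm can. A call is refused whole if a number of a shift passes 4.17 or a number of a turn 0.125, either way. A call with a gripper value outside its range is refused whole. The fingers move at their own pace and stop on an object; the grip force is fixed at half the most. Time passes only in rows, so rows that do not move let the fingers close. It gives the time, the measured TCP pose, the force and the opening at its end, in the units of the state.
- r.state(): the state, without advancing time (a new reading comes with each control period).
- r.capture(name): name is "side" or "top"; returns a dict with "img" (400x640x3 uint8, blue, green, red), "z_map" (400x640 float32, m along the optical axis (not along the pixel's ray), 0 where there is no reading), "fx", "fy", "cx", "cy" (pixels), "origin" and "rotation" of the camera in the world. Camera axes: x right, y up, looking along -z (the intrinsics and any distortion apply to the point x, -y, -z); pixel columns grow to the right and rows downward; lengths in m; the calibration is good to about 2 mm. A picture is of the moment at which its call begins.
- r.hand_in(): hands the job in, once; it reports no verdict.
The state is a dict: "time_s": time; "joint_pos": joint angles; "qd": joint speeds; "tau": joint torques, N m; "ee_pos": TCP position; "orientation": TCP orientation; "force": force on the tool from outside, world axes, zero at the start; "ft_torque": the same for the moment, N m; "finger_gap": opening from 0.0 (shut) to 1.0 (fully open).
Only numpy, scipy, OpenCV 4.12 (cv2) and the standard library are available. Lean on these libraries where they do the work, as an engineer would, in place of code of your own. Each camera call takes 0.05 s, during which the arm holds its last target.

## Working session

There is one attempt and no reset: what is moved stays moved. The work goes in short steps, Python scripts to look and compute and a tool call to move; the robot and the scene stay as the last step left them, time stands still between calls to the robot, and variables do not carry over. Pictures are saved under pics/ and viewed, and the job is handed in when it is done.

Besides the shell and the picture viewer there is one more tool, called after ">>>" in YAML: its name, and indented under it one key for each argument. jog_arm: Moves the arm, as the interface text tells. Its arguments: {"type":"object","properties":{"delta_pos":{"type":"array","items":{"type":"array","items":{"type":"number"}}},"angular":{"type":"array","items":{"type":"array","items":{"type":"number"}}},"grip":{"type":"array","items":{"type":"number"}}},"required":["delta_pos","angular","grip"]}

```bash
ls; mkdir -p pics; python3 - <<'E'
from plant import r
import cv2,numpy as np
print(r.state(), r.pinch_z)
for n in("side","top"):
    c=r.capture(n); cv2.imwrite(f"pics/{n}0.png",c["img"]); np.savez(f"{n}0.npz",**c)
    print(n,{k:c[k] for k in c if k not in("img","z_map")})
E
```

```text
pics
{'time_s': 0.0, 'joint_pos': array([ 1.06522248,  0.57654388,  0.02482538,  1.43792247, -0.01499888,
        1.1289974 , -0.05649669]), 'qd': array([ 4.31078966e-04,  5.43398157e-04,  1.31051295e-03, -4.04427118e-04,
        8.19719057e-04, -9.87444778e-05,  4.12146035e-04]), 'tau': array([-4.58948925e-04, -7.65772748e+01,  2.24997707e+00, -2.85967666e+01,
        1.52462610e-02,  1.27928605e-02,  7.62065525e-06]), 'ee_pos': array([ 0.2762889 , -0.61567969,  0.40382898]), 'orientation': array([-3.07038024e+00, -6.57361500e-01,  6.75900584e-04]), 'force': array([-0.59579471,  0.55042029,  1.04365881]), 'ft_torque': array([ 0.02008512, -0.03821477, -0.01379008]), 'finger_gap': 1.001865766228311} 0.1547
side {'fx': 362.4388584883958, 'fy': 362.4388584883958, 'cx': 326.1749129496686, 'cy': 197.88392799556595, 'origin': array([ 0.22217127, -0.51591029,  0.63259388]), 'rotation': array([ 0.80710852, -0.27014907, -0.56561848])}
top {'fx': 503.6789829670501, 'fy': 503.6789829670501, 'cx': 321.9811522515816, 'cy': 202.1696157689639, 'origin': array([ 0.35857429, -0.00558346,  1.41673864]), 'rotation': array([ 0.13606762, -0.14257505, -1.54085568])}
```

View pics/side0.png

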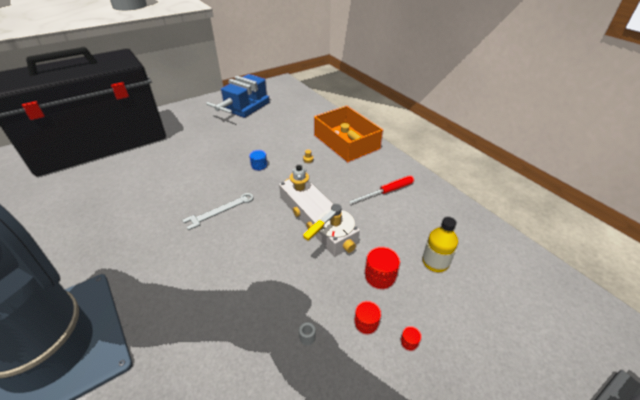

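View pics/top0.png

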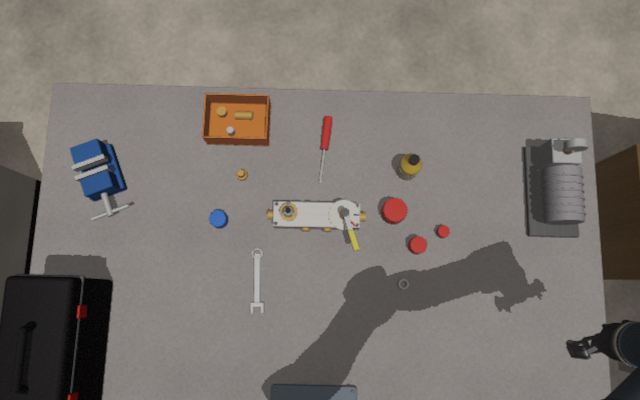

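```bash
cat > h.py <<'E'
import numpy as np,cv2
from scipy.spatial.transform import Rotation as R
def load(n): return dict(np.load(n+".npz"))
def ray(c,u,v):
    d=np.array([(u-c["cx"])/c["fx"],-(v-c["cy"])/c["fy"],-1.]); return R.from_rotvec(c["rotation"]).apply(d)
def plane(c,u,v,z):
    d=ray(c,u,v); return c["origin"]+d*(z-c["origin"][2])/d[2]
def proj(c,p):
    q=R.from_rotvec(c["rotation"]).inv().apply(np.asarray(p)-c["origin"]); return np.array([c["cx"]-c["fx"]*q[0]/q[2], c["cy"]+c["fy"]*q[1]/q[2]])
def cloud(c):
    v,u=np.mgrid[0:400,0:640]; z=c["z_map"]
    q=np.stack([(u-c["cx"])/c["fx"]*z,-(v-c["cy"])/c["fy"]*z,-z],-1)
    return R.from_rotvec(c["rotation"]).apply(q.reshape(-1,3)).reshape(400,640,3)+c["origin"]
def crop(c,u0,v0,u1,v1,name,k=6):
    cv2.imwrite(name,cv2.resize(c["img"][v0:v1,u0:u1],None,fx=k,fy=k,interpolation=cv2.INTER_CUBIC))
E
python3 - <<'E'
from h import *
for n in("side0","top0"):
    c=load(n); P=cloud(c); hsv=cv2.cvtColor(c["img"],cv2.COLOR_BGR2HSV); H,S,V=[hsv[...,i].astype(int) for i in range(3)]
    for col,m in (("red",((H<6)|(H>174))&(S>150)&(V>80)),("yel",(H>18)&(H<35)&(S>150)&(V>80)),("blue",(H>100)&(H<125)&(S>170)&(V>80)),("brass",(H>10)&(H<25)&(S>100)&(V>60))):
        nn,L,st,ce=cv2.connectedComponentsWithStats(m.astype(np.uint8))
        for i in range(1,nn):
            if st[i,4]>25:
                p=P[L==i]; print(n,col,st[i],ce[i].round(1),np.median(p,0).round(3),p.min(0).round(3),p.max(0).round(3))
c=load("top0");crop(c,260,180,370,270,"pics/tcrop.png",7)
c=load("side0");crop(c,260,150,380,260,"pics/scrop.png",5)
E
```

```text
side0 red [111  82  17  17 206] [119.3  89.9] [0.298 0.554 0.187] [ 0.222 -0.516  0.162] [0.314 0.563 0.633]
side0 red [ 22 101  22  19 270] [ 32.5 109.8] [0.098 0.554 0.187] [0.082 0.548 0.162] [0.114 0.567 0.207]
side0 red [381 176  33  18 268] [397.3 184. ] [ 0.808 -0.023  0.022] [ 0.222 -0.516  0.006] [ 0.861 -0.005  0.633]
side0 red [ 365  247   35   42 1142] [381.5 267.1] [ 0.573 -0.221  0.059] [ 0.222 -0.516  0.002] [ 0.616 -0.18   0.633]
side0 red [355 301  26  33 666] [367.1 316.9] [ 0.487 -0.283  0.041] [ 0.222 -0.516  0.002] [ 0.514 -0.255  0.633]
side0 red [401 327  20  23 355] [410.4 337.9] [ 0.528 -0.352  0.029] [ 0.222 -0.516  0.001] [ 0.548 -0.335  0.633]
side0 yel [341 123  20  17 142] [349.6 131.4] [0.857 0.242 0.026] [0.8   0.151 0.008] [0.881 0.303 0.072]
side0 yel [304 150   9  12  73] [307.8 156.5] [0.679 0.214 0.017] [0.669 0.204 0.005] [0.691 0.226 0.037]
side0 yel [290 174  18  16 121] [299.  182.3] [0.56  0.067 0.084] [ 0.222 -0.516  0.055] [0.587 0.094 0.633]
side0 yel [294 207   5   9  35] [296.1 211.1] [0.527 0.031 0.032] [0.525 0.021 0.016] [0.532 0.04  
[... 3158 characters left out ...]
 -0.43 ] [ 0.944 -1.188 -0.407]
top0 brass [400 154  22  22 284] [409.4 165.6] [ 0.701 -0.238  0.091] [ 0.359 -0.293 -0.002] [ 0.748 -0.006  1.417]
top0 brass [237 169  10  11  88] [241.6 174.3] [0.682 0.221 0.024] [ 0.359 -0.006 -0.005] [0.706 0.235 1.417]
top0 brass [280 204  17  16  99] [288.4 212.2] [0.567 0.078 0.086] [ 0.359 -0.006  0.049] [0.597 0.104 1.417]
top0 brass [267 210   6   9  43] [269.9 214.3] [0.569 0.135 0.037] [ 0.359 -0.006 -0.004] [0.588 0.143 1.417]
top0 brass [361 212   4   9  34] [362.4 216.2] [ 0.57  -0.12   0.036] [ 0.56  -0.126  0.032] [ 0.583 -0.117  0.044]
top0 brass [302 227   8   4  26] [305.3 228.7] [0.532 0.037 0.035] [0.527 0.026 0.001] [0.536 0.045 0.045]
```

View pics/tcrop.png

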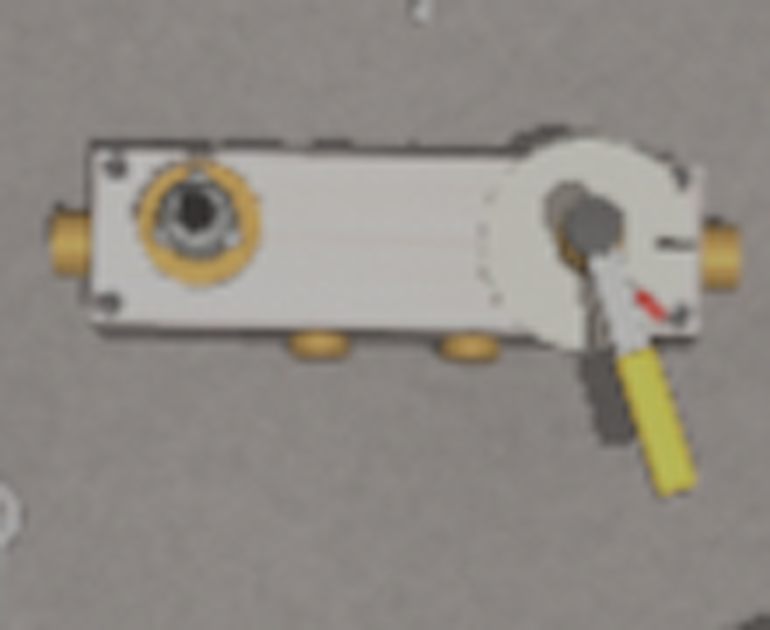

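View pics/scrop.png

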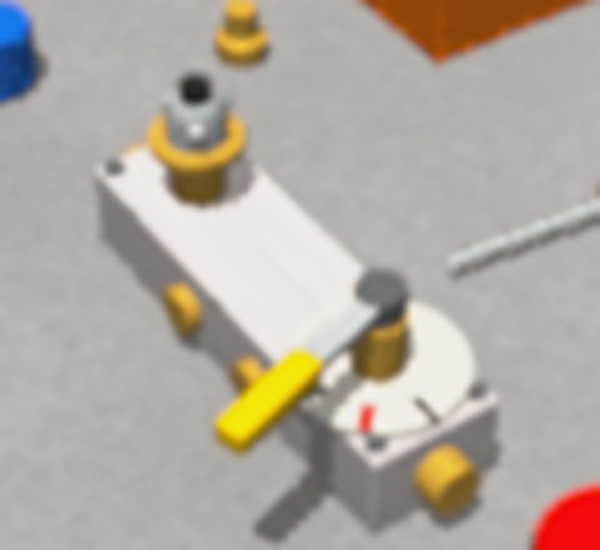

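```bash
cat > m.py <<'E'
from h import *
from scipy.optimize import least_squares
def circ(pts,rad=None):
    f=lambda p: np.hypot(pts[:,0]-p[0],pts[:,1]-p[1])-(rad if rad else p[2])
    s=least_squares(f,[*pts[:,:2].mean(0),0.023],loss="soft_l1",f_scale=0.001); return s.x,np.sqrt(np.mean(s.fun**2))
def blob(c,cond,box):
    hsv=cv2.cvtColor(c["img"],cv2.COLOR_BGR2HSV).astype(int); m=cond(hsv[...,0],hsv[...,1],hsv[...,2]).astype(np.uint8)
    k=np.zeros_like(m); u0,v0,u1,v1=box; k[v0:v1,u0:u1]=1; m*=k
    return m
def top_circle(c,m,z,rad=None):
    cn=max(cv2.findContours(m,cv2.RETR_EXTERNAL,cv2.CHAIN_APPROX_NONE)[0],key=cv2.contourArea)[:,0]
    pts=np.array([plane(c,u,v,z) for u,v in cn]); return circ(pts,rad)
E
python3 - <<'E'
from m import *
brass=lambda H,S,V:(H>10)&(H<35)&(S>80)&(V>60)
red=lambda H,S,V:((H<6)|(H>174))&(S>120)&(V>60)
t=load("top0"); s=load("side0")
print("flange top",top_circle(t,blob(t,brass,(278,200,300,225)),.085))
print("flange side",top_circle(s,blob(s,brass,(285,170,312,192)),.085))
print("cap top",top_circle(t,blob(t,red,(405,230,430,258)),.042))
# cap side via top ellipse: brighter
P=cloud(s)
m=blob(s,red,(350,296,385,340))>0
for nm,c,b in(("t",t,(405,230,430,258)),("s",s,(350,296,385,340))):
    P=cloud(c); m=blob(c,red,b)>0; q=P[m&(abs(P[...,2]-.042)<.004)]; print(nm,len(q),(q.min(0)+q.max(0))/2,q.min(0),q.max(0))
# silhouettes mean-based: side centroid of full silhouette vs cylinder
# yellow grip in each
yel=lambda H,S,V:(H>20)&(H<36)&(S>120)&(V>80)
for nm,c,b in(("t",t,(340,225,365,255)),("s",s,(300,215,326,245))):
    P=cloud(c); m=blob(c,yel,b)>0; q=P[m&(P[...,2]>.09)&(P[...,2]<.12)]
    print(nm,len(q),np.median(q,0)); x=q[:,:2]-q[:,:2].mean(0); w,v=np.linalg.eigh(x.T@x); print(v[:,1],np.degrees(np.arctan2(v[1,1],v[0,1])),q.mean(0))
# hub depth
for nm,c,b in(("t",t,(340,205,350,217)),("s",s,(330,202,343,216))):
    P=cloud(c); print(nm); print(P[b[1]:b[3]:2,b[0]:b[2]:2].round(3).tolist())
E
python3 - <<'E'
from h import *
c=load("top0");crop(c,275,195,305,230,"pics/a.png",16);crop(c,330,195,370,255,"pics/b.png",10)
c=load("side0");crop(c,283,160,315,205,"pics/c.png",13)
E
```

```text
flange top (array([0.57114308, 0.08205054, 0.02080382]), np.float64(0.002815923095771839))
flange side (array([0.55912678, 0.06360668, 0.02348289]), np.float64(0.008881274327198463))
cap top (array([ 0.49463165, -0.2719689 ,  0.02307831]), np.float64(0.0010486924644676665))
t 172 [ 0.49411898 -0.27329529  0.04203158] [ 0.4720151  -0.29527745  0.03814215] [ 0.51622286 -0.25131313  0.04592102]
s 461 [ 0.49292456 -0.27781565  0.04184486] [ 0.47070625 -0.30096669  0.03818981] [ 0.51514288 -0.25466461  0.0454999 ]
t 111 [ 0.49723269 -0.09184815  0.10154619]
[-0.94585305 -0.32459514] -161.0589514300918 [ 0.49764777 -0.09197523  0.10195073]
s 204 [ 0.49251586 -0.09910305  0.10131557]
[-0.95637451 -0.29214344] -163.0136756172316 [ 0.49254797 -0.09844785  0.10037276]
t
[[[0.597, -0.058, 0.054], [0.597, -0.063, 0.054], [0.597, -0.069, 0.058], [0.599, -0.075, 0.049], [0.597, -0.08, 0.06]], [[0.591, -0.058, 0.057], [0.591, -0.063, 0.056], [0.591, -0.069, 0.058], [0.593, -0.075, 0.051], [0.593, -0.08, 0.051]], [[0.586, -0.058, 0.056], [0.578, -0.061, 0.106], [0.578, -0.067, 0.101], [0.578, -0.072
[... 846 characters left out ...]
[0.577, -0.074, 0.102], [0.649, 0.008, -0.0]], [[0.588, -0.024, 0.05], [0.56, -0.069, 0.101], [0.563, -0.072, 0.102], [0.567, -0.074, 0.101], [0.571, -0.076, 0.101], [0.574, -0.078, 0.1], [0.645, 0.002, 0.0]], [[0.553, -0.071, 0.1], [0.557, -0.073, 0.1], [0.56, -0.076, 0.101], [0.563, -0.079, 0.102], [0.568, -0.08, 0.1], [0.572, -0.082, 0.099], [0.605, -0.048, 0.054]], [[0.551, -0.075, 0.099], [0.554, -0.077, 0.099], [0.558, -0.079, 0.098], [0.564, -0.079, 0.095], [0.566, -0.083, 0.097], [0.572, -0.082, 0.093], [0.6, -0.055, 0.056]], [[0.546, -0.081, 0.1], [0.55, -0.083, 0.1], [0.557, -0.081, 0.094], [0.563, -0.08, 0.09], [0.567, -0.082, 0.09], [0.575, -0.078, 0.083], [0.596, -0.06, 0.056]]]
```

View pics/b.png

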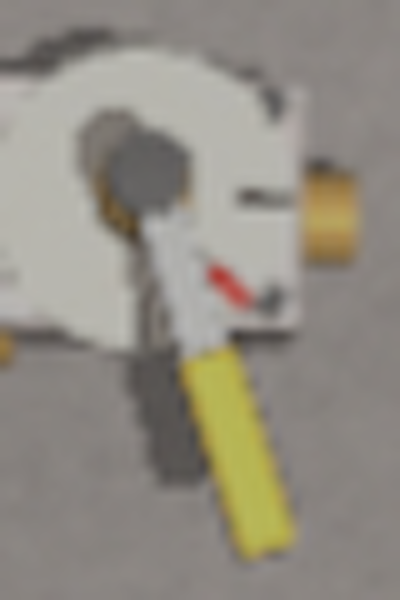

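View pics/a.png

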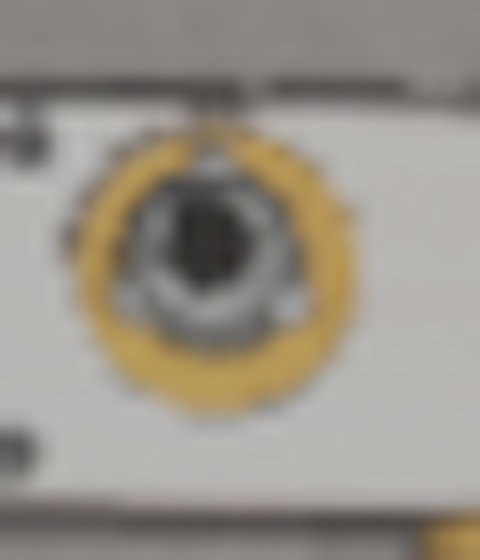

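View pics/c.png

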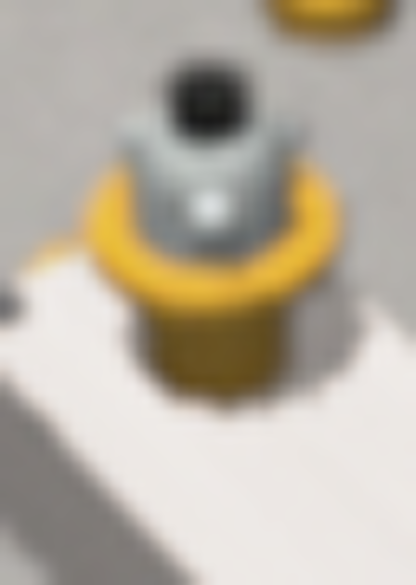

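```bash
cat >> m.py <<'E'
red=lambda H,S,V:((H<6)|(H>174))&(S>120)&(V>60)
brass=lambda H,S,V:(H>10)&(H<35)&(S>80)&(V>60)
def upper_circle(c,m,z,rad,frac=.45):
    cn=max(cv2.findContours(m,cv2.RETR_EXTERNAL,cv2.CHAIN_APPROX_NONE)[0],key=cv2.contourArea)[:,0].astype(float)
    v0,v1=cn[:,1].min(),cn[:,1].max(); cn=cn[cn[:,1]<v0+frac*(v1-v0)]
    return circ(np.array([plane(c,u,v,z) for u,v in cn]),rad)
E
python3 - <<'E'
from m import *
t=load("top0"); s=load("side0")
for f in(.3,.4):print("cap side upper",upper_circle(s,blob(s,red,(350,296,385,340)),.042,.023,f))
bl=lambda H,S,V:(H>100)&(H<125)&(S>120)&(V>40)
print("blue s",upper_circle(s,blob(s,bl,(245,147,270,172)),.042,.023,.35)," t",top_circle(t,blob(t,bl,(205,205,230,230)),.042))
print("flange top man",plane(t,287.9,211.3,.085), "tip t",plane(t,275+207/16-.47,195+238/16-.47,.116))
print("tip s",plane(s,283+208/13-.46,160+85/13-.46,.116))
for z in (.099,.101): print("hub t",plane(t,330+147/10-.45,195+173/10-.45,z))
print("hub s",plane(s,260+382/5-.4,150+287/5-.4,.101))
# grip ends
for z in(.102,): print("grip t",plane(t,330+240/10-.45,195+455/10-.45,z)); print("grip s",plane(s,260+265/5-.4,150+395/5-.4,z))
g=cv2.cvtColor(s["img"],cv2.COLOR_BGR2GRAY).astype(int); print(g[160:180,292:306])
E
```

```text
cap side upper (array([ 0.49178435, -0.27821604,  0.023     ]), np.float64(0.0006224828967471675))
cap side upper (array([ 0.49159991, -0.2780812 ,  0.023     ]), np.float64(0.0006200769273319201))
blue s (array([0.54955892, 0.27233736, 0.023     ]), np.float64(0.001541239483758174))  t (array([0.55295554, 0.27709561, 0.02268201]), np.float64(0.0012278916678292937))
flange top man [0.57107144 0.08244954 0.085     ] tip t [0.5711131  0.08171616 0.116     ]
tip s [0.56821076 0.07926228 0.116     ]
hub t [ 0.57123675 -0.0677381   0.099     ]
hub t [ 0.57091398 -0.06764376  0.101     ]
hub s [ 0.56866261 -0.07117469  0.101     ]
grip t [ 0.49664222 -0.09322025  0.102     ]
grip s [ 0.49209406 -0.09674989  0.102     ]
[[178 178 179 179 178 179 179 179 179 176 161 130 114 123]
 [177 179 178 177 177 178 181 182 180 178 170 147 116 106]
 [179 178 176 177 178 180 182 184 183 181 178 164 138 123]
 [181 179 179 178 176 174 176 177 179 180 181 174 164 156]
 [182 180 179 177 164 148 142 143 151 162 173 179 178 176]
 [180 179 179 163 132 102  89  90 102 128 157 176 179 178]
 [180 179 171 144  96  60  51  51  62  93 141 173 179 177]
 [181 181 174 143  82  42  42  45  44  77 132 171 178 176]
 [184 187 184 158  87  37  36  37  37  68 127 168 171 171]
 [189 193 190 171 103  46  31  31  43  80 133 162 161 164]
 [176 179 185 183 144 101  81  82 100 131 161 159 148 149]
 [161 157 174 189 183 165 151 155 168 174 174 154 132 136]
 [160 149 164 182 191 193 188 187 189 181 165 144 125 136]
 [169 149 153 168 178 187 188 185 177 166 150 133 118 131]
 [173 147 143 152 160 172 186 188 171 151 138 121 109 135]
 [175 145 135 137 140 168 206 214 182 144 128 113 107 138]
 [176 147 132 130 131 158 197 205 171 134 121 109 102 129]
 [178 153 132 130 131 139 156 157 136 116 113 106 108 136]
 [184 167 143 133 131 124 116 110 104 102 111 119 139 167]
 [187 182 170 152 139 128 112 105 103 111 129 151 170 181]]
```

>>> jog_arm:
  delta_pos:
    - [2.06, -1.925, 0]
    - [2.06, -1.925, 0]
    - [2.06, -1.925, 0]
    - [2.06, -1.925, 0]
    - [2.06, -1.925, 0]
    - [2.06, -1.925, 0]
    - [2.06, -1.925, 0]
    - [2.06, -1.925, 0]
    - [2.06, -1.925, 0]
    - [2.06, -1.925, 0]
    - [2.06, -1.925, 0]
    - [2.06, -1.925, 0]
    - [2.06, -1.925, 0]
    - [2.06, -1.925, 0]
    - [2.06, -1.925, 0]
    - [2.06, -1.925, 0]
    - [2.06, -1.925, 0]
    - [2.06, -1.925, 0]
    - [2.06, -1.925, 0]
    - [2.06, -1.925, 0]
  angular:
    - [0, 0, 0]
    - [0, 0, 0]
    - [0, 0, 0]
    - [0, 0, 0]
    - [0, 0, 0]
    - [0, 0, 0]
    - [0, 0, 0]
    - [0, 0, 0]
    - [0, 0, 0]
    - [0, 0, 0]
    - [0, 0, 0]
    - [0, 0, 0]
    - [0, 0, 0]
    - [0, 0, 0]
    - [0, 0, 0]
    - [0, 0, 0]
    - [0, 0, 0]
    - [0, 0, 0]
    - [0, 0, 0]
    - [0, 0, 0.094]
  grip: [0.5, 0.5, 0.5, 0.5, 0.5, 0.5, 0.5, 0.5, 0.5, 0.5, 0.5, 0.5, 0.5, 0.5, 0.5, 0.5, 0.5, 0.5, 0.5, 0.5]

```text
time_s: 1.77
ee_pos: [0.4948, -0.0947, 0.4045]
orientation: [-3.099, -0.514, 0.001]
force: [0.3, -0.2, -0.2]
finger_gap: 0.5
```

```bash
cat >> m.py <<'E'
def to(st,p,gz=0.1547):
    """tool-axis delta (cm) taking grasp point to p; also print yaw"""
    Q=R.from_rotvec(st["orientation"]); g=st["ee_pos"]+Q.apply([0,0,gz])
    y=Q.apply([0,1,0]); print("t",round(st["time_s"],2),"grasp",g.round(4),"y-yaw",np.degrees(np.arctan2(y[1],y[0])).round(2),"z",Q.apply([0,0,1]).round(4),"F",st["force"].round(2),"gap",round(st["finger_gap"],3))
    if p is not None: print("delta cm",(Q.inv().apply(np.asarray(p)-g)*100).round(2))
E
python3 - <<'E'
from plant import r
from m import *
to(r.state(),[.494,-.0955,.12])
for n in("side","top"):
    c=r.capture(n); cv2.imwrite(f"pics/{n}1.png",c["img"]); np.savez(f"{n}1.npz",**c)
E
```

```text
t 1.77 grasp [ 0.4948 -0.0946  0.2498] y-yaw -71.15 z [-4.e-04  1.e-04 -1.e+00] F [ 0.27 -0.19 -0.24] gap 0.5
delta cm [-0.09  0.06 12.98]
```

View pics/side1.png

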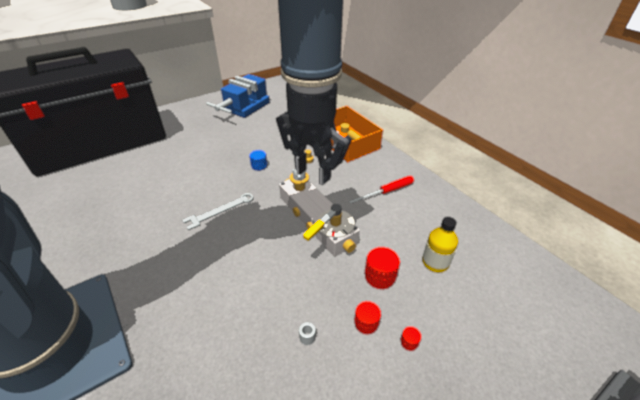

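View pics/top1.png

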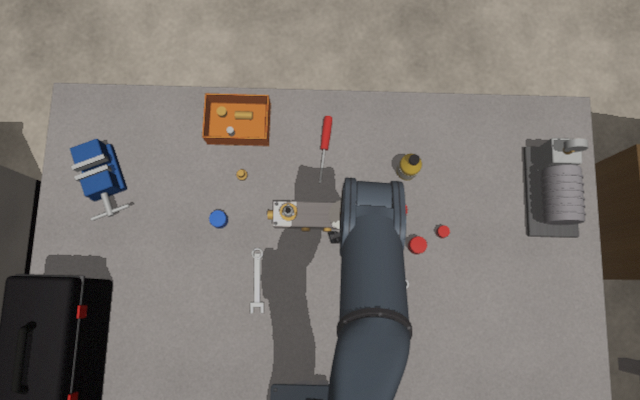

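```bash
python3 - <<'E'
from m import *
s=load("side1"); g=np.array([.4948,-.0947])
y=np.array([np.cos(np.radians(-71.15)),np.sin(np.radians(-71.15))]); x=np.array([-y[1],y[0]])
for z in (.2345,):
  for sg in(1,-1):
    for o in (.0215,.0285):
      for w in (-.011,.011):
        print(sg,o,w,proj(s,[*(g+sg*y*o+x*w),z]).round(1))
crop(s,280,110,360,200,"pics/d.png",6)
E
```

```text
1 0.0215 -0.011 [318.6 183.5]
1 0.0215 0.011 [326.1 177.2]
1 0.0285 -0.011 [321.8 185.1]
1 0.0285 0.011 [329.4 178.7]
-1 0.0215 -0.011 [299.2 174.1]
-1 0.0215 0.011 [306.9 168.1]
-1 0.0285 -0.011 [296.1 172.6]
-1 0.0285 0.011 [303.9 166.7]
```

View pics/d.png

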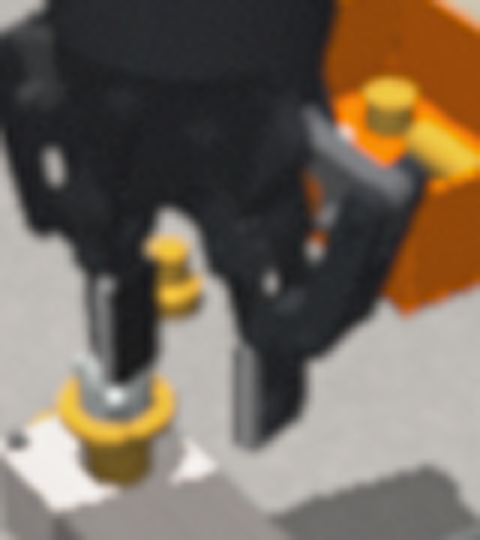

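>>> jog_arm:
  delta_pos:
    - [-0.1, 0.1, 2]
    - [0, 0, 3]
    - [0, 0, 3]
    - [0, 0, 3]
    - [0, 0, 2.4]
    - [0, 0, 1.5]
    - [0, 0, 0.5]
    - [0, 0, 0]
  angular:
    - [0, 0, 0]
    - [0, 0, 0]
    - [0, 0, 0]
    - [0, 0, 0]
    - [0, 0, 0]
    - [0, 0, 0]
    - [0, 0, 0]
    - [0, 0, 0]
  grip: [0.5, 0.5, 0.5, 0.5, 0.5, 0.5, 0.5, 0.5]

```text
time_s: 2.53
ee_pos: [0.4935, -0.0975, 0.2496]
orientation: [-3.099, -0.513, 0.004]
force: [-0.3, -0.2, -0.5]
finger_gap: 0.498
```

```bash
python3 - <<'E'
from plant import r
from m import *
to(r.state(),[.493,-.096,.096])
c=r.capture("side"); np.savez("side2.npz",**c); crop(c,260,150,380,260,"pics/e.png",5)
E
```

```text
t 2.53 grasp [ 0.4931 -0.0974  0.0949] y-yaw -71.21 z [-2.8e-03  2.0e-04 -1.0e+00] F [-0.3  -0.25 -0.52] gap 0.498
delta cm [ 0.04 -0.14 -0.11]
```

View pics/e.png

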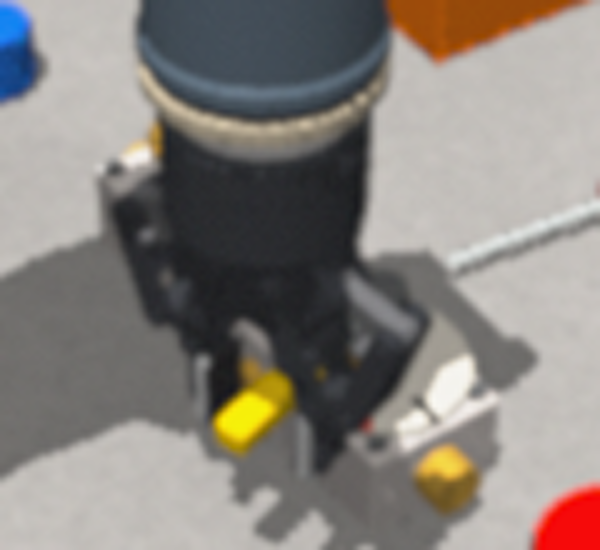

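>>> jog_arm:
  delta_pos:
    - [0, 0, 0]
    - [0, 0, 0]
    - [0, 0, 0]
    - [0, 0, 0]
    - [0, 0, 0]
    - [0, 0, 0]
  angular:
    - [0, 0, 0]
    - [0, 0, 0]
    - [0, 0, 0]
    - [0, 0, 0]
    - [0, 0, 0]
    - [0, 0, 0]
  grip: [0.1, 0.1, 0.1, 0.1, 0.1, 0.1]

```text
time_s: 3.08
ee_pos: [0.4941, -0.0968, 0.2519]
orientation: [3.099, 0.514, 0.003]
force: [-1.7, 2.3, 5.6]
finger_gap: 0.172
```

```bash
python3 - <<'E'
from plant import r
from m import *
st=r.state(); to(st,[.493,-.096,.096])
c=r.capture("side"); np.savez("side3.npz",**c); crop(c,260,150,380,260,"pics/f.png",5)
E
```

```text
t 3.08 grasp [ 0.4944 -0.0968  0.0972] y-yaw -71.16 z [ 1.6e-03  1.0e-04 -1.0e+00] F [-1.72  2.33  5.56] gap 0.172
delta cm [-0.11 -0.12  0.12]
```

View pics/f.png

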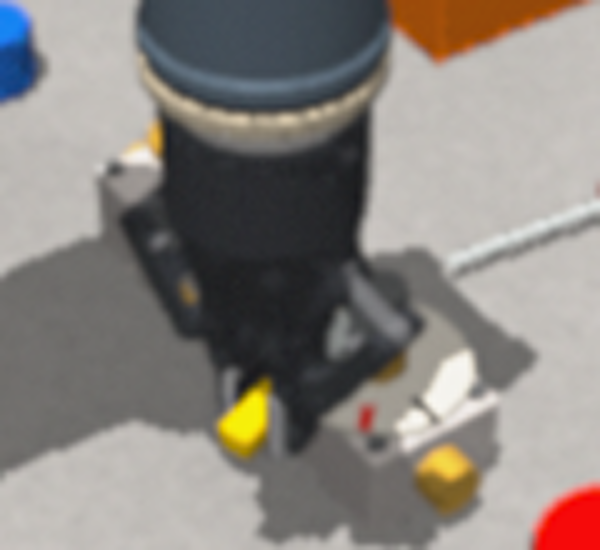

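>>> jog_arm:
  delta_pos:
    - [0.013, 0.448, 0]
    - [0.013, 0.448, 0]
    - [0.013, 0.448, 0]
    - [0.013, 0.448, 0]
    - [0.013, 0.448, 0]
    - [0.013, 0.448, 0]
    - [0.013, 0.448, 0]
    - [0.013, 0.448, 0]
    - [0, 0, 0]
    - [0, 0, 0]
  angular:
    - [0, 0, -0.057]
    - [0, 0, -0.057]
    - [0, 0, -0.057]
    - [0, 0, -0.057]
    - [0, 0, -0.057]
    - [0, 0, -0.057]
    - [0, 0, -0.057]
    - [0, 0, -0.057]
    - [0, 0, 0]
    - [0, 0, 0]
  grip: [0.1, 0.1, 0.1, 0.1, 0.1, 0.1, 0.1, 0.1, 0.1, 0.1]

```text
time_s: 3.97
ee_pos: [0.5134, -0.1272, 0.2519]
orientation: [2.903, 1.198, 0.004]
force: [0.4, 1.5, 7.5]
finger_gap: 0.175
```

```bash
python3 - <<'E'
from plant import r
from m import *
st=r.state(); to(st,None)
E
```

```text
t 3.97 grasp [ 0.5139 -0.1272  0.0972] y-yaw -45.16 z [ 0.003 -0.    -1.   ] F [0.36 1.51 7.51] gap 0.175
```

>>> jog_arm:
  delta_pos:
    - [0, 0, 0]
    - [0, 0, 0]
    - [0, 0, 0]
    - [0, 0, 0]
    - [0, 0, -1]
    - [0, 0, -3]
    - [0, 0, -4]
    - [0, 0, -4]
    - [-2, 0, -3]
    - [-4, 0, 0]
    - [-4, 0, 0]
    - [-4, 0, 0]
    - [0, 0, 0]
  angular:
    - [0, 0, 0]
    - [0, 0, 0]
    - [0, 0, 0]
    - [0, 0, 0]
    - [0, 0, 0]
    - [0, 0, 0]
    - [0, 0, 0]
    - [0, 0, 0]
    - [0, 0, 0]
    - [0, 0, 0]
    - [0, 0, 0]
    - [0, 0, 0]
    - [0, 0, 0]
  grip: [0.5, 0.5, 0.5, 0.5, 0.5, 0.5, 0.5, 0.5, 0.5, 0.5, 0.5, 0.5, 0.5]

```text
time_s: 5.05
ee_pos: [0.4079, -0.2315, 0.4014]
orientation: [2.908, 1.186, -0.006]
force: [-1.5, -0.0, -0.2]
finger_gap: 0.502
```

```bash
python3 - <<'E'
from plant import r
from m import *
st=r.state(); to(st,[.492,-.2775,.15])
c=r.capture("side"); np.savez("side4.npz",**c); cv2.imwrite("pics/side4.png",c["img"])
crop(c,280,195,380,270,"pics/g.png",7)
E
```

```text
t 5.05 grasp [ 0.4074 -0.2319  0.2467] y-yaw -45.62 z [-0.0033 -0.0028 -1.    ] F [-1.49 -0.01 -0.16] gap 0.502
delta cm [2.9  9.18 9.65]
```

View pics/side4.png

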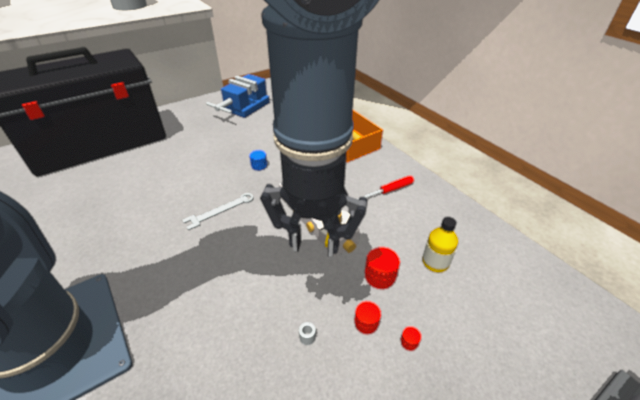

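View pics/g.png

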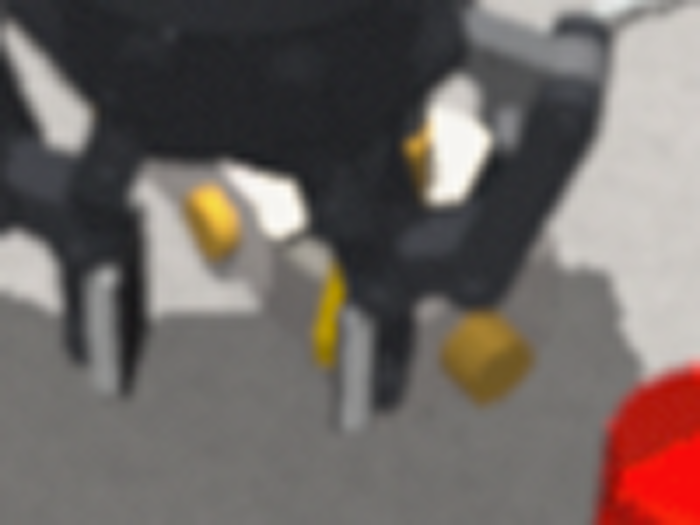

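>>> jog_arm:
  delta_pos:
    - [0.58, 1.84, 1.93]
    - [0.58, 1.84, 1.93]
    - [0.58, 1.84, 1.93]
    - [0.58, 1.84, 1.93]
    - [0.58, 1.84, 1.93]
    - [0, 0, 0]
    - [0, 0, 0]
    - [0, 0, 0]
    - [0, 0, 0]
    - [0, 0, 0]
    - [0, 0, 0]
    - [0, 0, 0]
  angular:
    - [0, 0, 0]
    - [0, 0, 0]
    - [0, 0, 0]
    - [0, 0, 0]
    - [0, 0, 0]
    - [0, 0, -0.12]
    - [0, 0, -0.12]
    - [0, 0, -0.12]
    - [0, 0, -0.12]
    - [0, 0, -0.12]
    - [0, 0, 0]
    - [0, 0, 0]
  grip: [0.8, 0.8, 0.8, 0.8, 0.8, 0.8, 0.8, 0.8, 0.8, 0.8, 0.8, 0.8]

```text
time_s: 6.1
ee_pos: [0.4996, -0.2704, 0.3044]
orientation: [-2.422, -2.0, -0.001]
force: [-0.1, 0.4, -0.1]
finger_gap: 0.801
```

```bash
python3 - <<'E'
from plant import r
from m import *
st=r.state(); to(st,[.492,-.2775,.023])
for n in("side","top"):
    c=r.capture(n); cv2.imwrite(f"pics/{n}5.png",c["img"]); np.savez(f"{n}5.npz",**c)
c=load("top5");crop(c,260,180,370,270,"pics/t5c.png",7)
E
```

```text
t 6.1 grasp [ 0.4996 -0.2703  0.1497] y-yaw -10.9 z [ 4.e-04  7.e-04 -1.e+00] F [-0.05  0.42 -0.09] gap 0.801
delta cm [-0.86 -0.62 12.67]
```

View pics/side5.png

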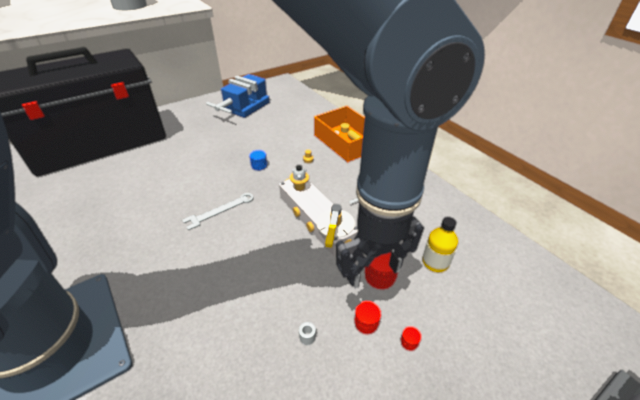

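View pics/t5c.png

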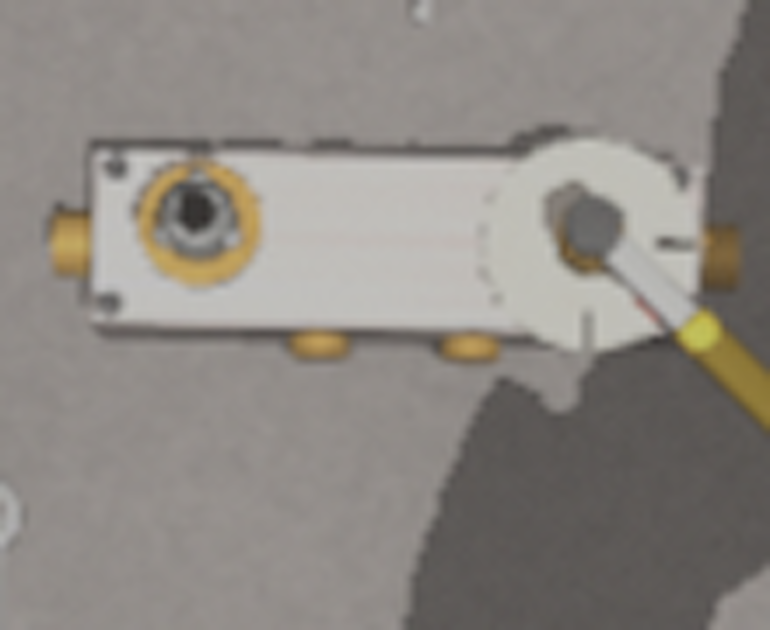

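```bash
python3 - <<'E'
from m import *
t=load("top5"); s=load("side5")
yel=lambda H,S,V:(H>18)&(H<36)&(S>110)&(V>60)
crop(t,340,200,385,260,"pics/h1.png",9); crop(s,310,195,365,260,"pics/h2.png",9)
for c,b in((t,(355,222,385,260)),(s,(318,210,345,252))):
    m=blob(c,yel,b); n,L,stt,ce=cv2.connectedComponentsWithStats(m); i=1+stt[1:,4].argmax(); v,u=np.nonzero(L==i)
    P=np.array([plane(c,a,bb,.101)[:2] for a,bb in zip(u,v)]); mu=P.mean(0); w,V=np.linalg.eigh(np.cov((P-mu).T)); d=V[:,1]*np.sign(-V[0,1]); print(len(u),mu,np.degrees(np.arctan2(-d[1],-d[0])))
    (cx,cy),(w,h),a=cv2.minAreaRect(np.argwhere(L==i)[:,::-1].astype(np.float32)); print(plane(c,cx,cy,.101))
# block edges yaw via long bottom/top fit: end fittings
E
```

```text
118 [ 0.51714788 -0.12301782] 46.66827791400231
[ 0.51608136 -0.12310965  0.101     ]
212 [ 0.51673757 -0.12736301] 39.150594874020065
[ 0.52381568 -0.12045494  0.101     ]
```

View pics/h1.png

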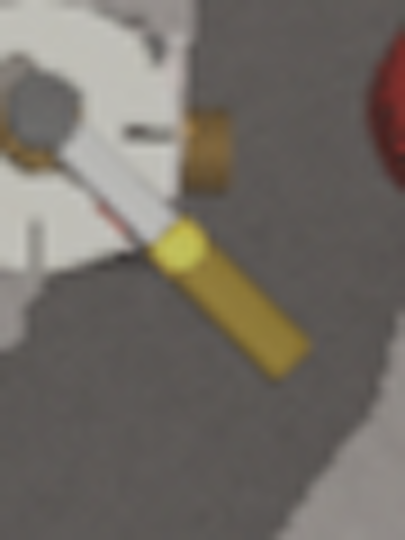

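View pics/h2.png

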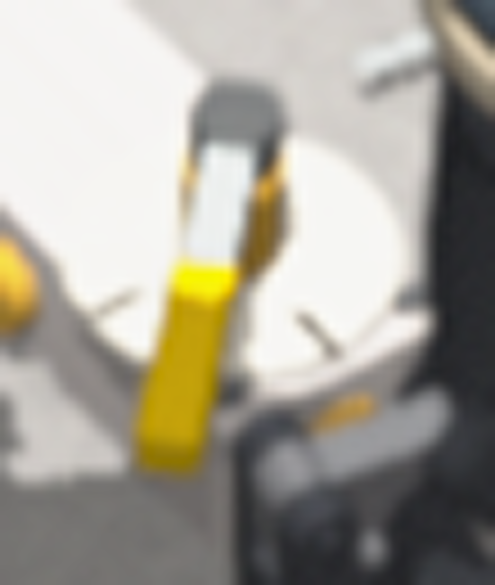

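```bash
python3 - <<'E'
from m import *
t=load("top5"); s=load("side5")
f=lambda c,x,y,k,u0,v0,z: plane(c,(x+.5)/k-.5+u0,(y+.5)/k-.5+v0,z)
h=f(t,42,108,9,340,200,.102); e=f(t,293,361,9,340,200,.102); d=e-h; print(h,e,np.linalg.norm(d),np.degrees(np.arctan2(-d[1],-d[0])))
h=f(s,238,112,9,310,195,.102); e=f(s,172,440,9,310,195,.102); d=e-h; print(h,e,np.linalg.norm(d),np.degrees(np.arctan2(-d[1],-d[0])))
# block yaw: end fittings centers (z~.035), block top edge z .05
a=f(t,70,242,7,260,180,.05);b=f(t,722,257,7,260,180,.05);d=b-a;print("fit yaw",np.degrees(np.arctan2(d[0],-d[1])))
for (y0,y1) in((150,160),(327,340)):
  a=f(t,100,y0,7,260,180,.05);b=f(t,480,y0+(y1-y0)*380/600,7,260,180,.05);d=b-a;print("edge",np.degrees(np.arctan2(d[0],-d[1])))
# marks: closed (587,325), open (675,243), hub base
a=f(t,675,243,7,260,180,.055); b=f(t,587,328,7,260,180,.055); h=np.array([.571,-.0676,0]); 
for q in(a,b): d=q-h; print("mark",q,np.degrees(np.arctan2(-d[1],-d[0])))
E
```

```text
[ 0.57153892 -0.06750967  0.102     ] [ 0.49889283 -0.14181959  0.102     ] 0.10392024465069287 45.64867412313831
[ 0.56801081 -0.0720113   0.102     ] [ 0.49625834 -0.14661974  0.102     ] 0.10351249763601555 46.11787972062414
fit yaw 0.15158025606320677
edge 0.5242146018407822
edge 0.22560646241858764
mark [ 0.57242428 -0.10208054  0.055     ] 92.3653647520415
mark [ 0.53807078 -0.06826343  0.055     ] 1.1541951863959243
```

>>> jog_arm:
  delta_pos:
    - [-0.4, -0.26, 1.5]
    - [-0.38, -0.26, 3]
    - [0, 0, 3]
    - [0, 0, 2]
    - [0, 0, 1.5]
    - [0, 0, 1]
    - [0, 0, 0.55]
    - [0, 0, 0]
  angular:
    - [0, 0, 0]
    - [0, 0, 0]
    - [0, 0, 0]
    - [0, 0, 0]
    - [0, 0, 0]
    - [0, 0, 0]
    - [0, 0, 0]
    - [0, 0, 0]
  grip: [0.8, 0.8, 0.8, 0.8, 0.8, 0.8, 0.8, 0.8]

```text
time_s: 6.87
ee_pos: [0.4926, -0.2773, 0.178]
orientation: [-2.419, -2.003, 0.001]
force: [-0.2, -0.7, 1.1]
finger_gap: 0.804
```

```bash
python3 - <<'E'
from plant import r
from m import *
st=r.state(); to(st,[.493,-.277,.024])
c=r.capture("side"); np.savez("side6.npz",**c); crop(c,310,240,430,350,"pics/i.png",5)
E
```

```text
t 6.87 grasp [ 0.4924 -0.2772  0.0233] y-yaw -10.76 z [-1.e-03  4.e-04 -1.e+00] F [-0.25 -0.66  1.13] gap 0.804
delta cm [ 0.03  0.05 -0.07]
```

View pics/i.png

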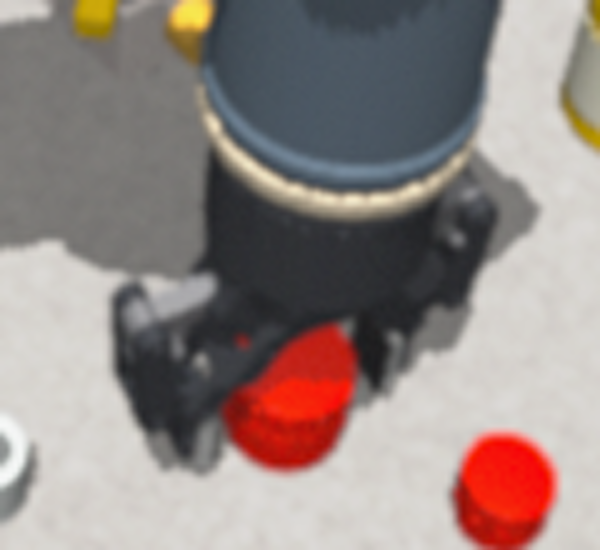

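>>> jog_arm:
  delta_pos:
    - [0, 0, 0]
    - [0, 0, 0]
    - [0, 0, 0]
    - [0, 0, 0]
    - [0, 0, 0]
    - [0, 0, 0]
  angular:
    - [0, 0, 0]
    - [0, 0, 0]
    - [0, 0, 0]
    - [0, 0, 0]
    - [0, 0, 0]
    - [0, 0, 0]
  grip: [0.35, 0.35, 0.35, 0.35, 0.35, 0.35]

```text
time_s: 7.42
ee_pos: [0.4929, -0.2777, 0.18]
orientation: [2.418, 2.003, 0.001]
force: [-2.2, 0.5, 5.7]
finger_gap: 0.521
```

```bash
python3 - <<'E'
from plant import r
from m import *
st=r.state(); to(st,[.493,-.277,.024])
c=r.capture("side"); np.savez("side7.npz",**c); crop(c,310,240,430,350,"pics/j.png",5)
E
```

```text
t 7.42 grasp [ 0.4932 -0.2779  0.0253] y-yaw -10.74 z [ 1.8e-03 -9.0e-04 -1.0e+00] F [-2.23  0.45  5.68] gap 0.521
delta cm [ 0.08 -0.03  0.13]
```

View pics/j.png

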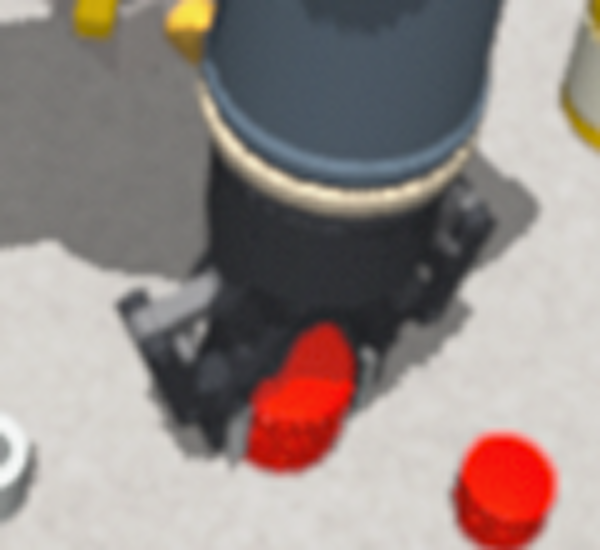

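>>> jog_arm:
  delta_pos:
    - [0, 0, -1]
    - [0, 0, -2.5]
    - [0, 0, -3.5]
    - [0, 0, -3.5]
    - [0, 0, -3]
    - [0, 0, -1.5]
    - [2, 0.08, 0]
    - [3, 0.08, 0]
    - [3.5, 0.08, 0]
    - [3.5, 0.08, 0]
    - [3.5, 0.08, 0]
    - [3.5, 0.08, 0]
    - [3.5, 0.08, 0]
    - [3.5, 0.08, 0]
    - [3.5, 0.08, 0]
    - [3, 0.06, 0]
    - [2.5, 0.05, 0]
    - [1.5, 0, 0]
    - [0, 0, 0]
    - [0, 0, 0]
  angular:
    - [0, 0, 0]
    - [0, 0, 0]
    - [0, 0, 0]
    - [0, 0, 0]
    - [0, 0, 0]
    - [0, 0, 0]
    - [0, 0, 0]
    - [0, 0, 0]
    - [0, 0, 0]
    - [0, 0, 0]
    - [0, 0, 0]
    - [0, 0, 0]
    - [0, 0, 0]
    - [0, 0, 0]
    - [0, 0, 0]
    - [0, 0, 0]
    - [0, 0, 0]
    - [0, 0, 0]
    - [0, 0, 0]
    - [0, 0, 0]
  grip: [0.35, 0.35, 0.35, 0.35, 0.35, 0.35, 0.35, 0.35, 0.35, 0.35, 0.35, 0.35, 0.35, 0.35, 0.35, 0.35, 0.35, 0.35, 0.35, 0.35]

```text
time_s: 9.13
ee_pos: [0.5683, 0.0803, 0.3295]
orientation: [2.417, 2.006, 0.001]
force: [0.1, -0.7, -0.5]
finger_gap: 0.525
```

```bash
python3 - <<'E'
from plant import r
from m import *
st=r.state(); to(st,[.5695,.0795,.15])
for n in("side","top"):
    c=r.capture(n); cv2.imwrite(f"pics/{n}8.png",c["img"]); np.savez(f"{n}8.npz",**c)
c=load("side8"); crop(c,250,100,370,210,"pics/k.png",5)
E
```

```text
t 9.13 grasp [0.5684 0.0803 0.1748] y-yaw -10.61 z [ 6.e-04  1.e-04 -1.e+00] F [ 0.07 -0.72 -0.48] gap 0.525
delta cm [-0.06  0.12  2.48]
```

View pics/k.png

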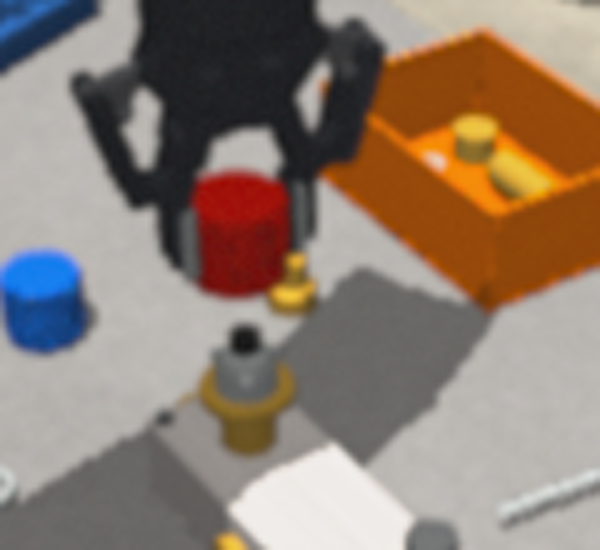

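View pics/top8.png

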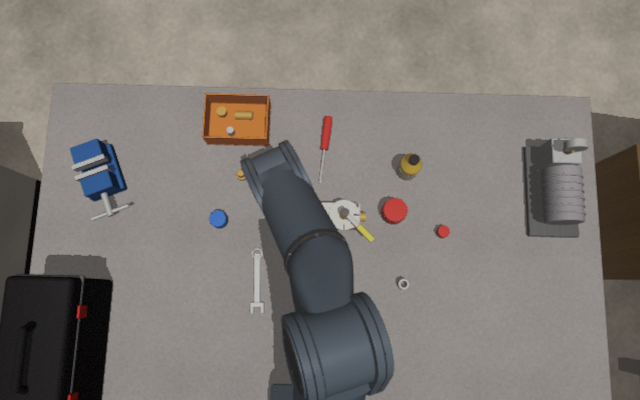

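```bash
cat > n.py <<'E'
from m import *
def tip(s,box=(288,158,312,176),z=.116,th=110):
    k=8; u0,v0,u1,v1=box; g=cv2.resize(cv2.cvtColor(s["img"],cv2.COLOR_BGR2GRAY)[v0:v1,u0:u1],None,fx=k,fy=k,interpolation=cv2.INTER_CUBIC)
    m=(g<th).astype(np.uint8); n,L,st,ce=cv2.connectedComponentsWithStats(m)
    cand=[i for i in range(1,n) if st[i,0]>0 and st[i,1]>0 and st[i,0]+st[i,2]<m.shape[1]-1]; i=max(cand,key=lambda i:st[i,4])
    c=max(cv2.findContours((L==i).astype(np.uint8),cv2.RETR_EXTERNAL,cv2.CHAIN_APPROX_NONE)[0],key=len)[:,0].astype(float)
    a,b=c[:,1].min(),c[:,1].max(); c=c[c[:,1]<a+.35*(b-a)]
    return circ(np.array([plane(s,(x+.5)/k-.5+u0,(y+.5)/k-.5+v0,z) for x,y in c])),ce[i]/k+[u0-.5,v0-.5]
def captop(s,box,z,frac=.3):
    return upper_circle(s,blob(s,lambda H,S,V:((H<6)|(H>174))&(S>120)&(V>50),box),z,.023,frac)
E
python3 - <<'E'
from n import *
s=load("side8")
for nn in("side0","side5","side8"):print(nn,tip(load(nn)))
for f in(.15,.25,.35):print(captop(s,(280,130,315,165),.1748-.0043+.021,f))
m=blob(s,lambda H,S,V:((H<6)|(H>174))&(S>120)&(V>50),(280,130,315,165))
v,u=np.nonzero(m); print("cap u",[(r_,u[v==r_].min(),u[v==r_].max()) for r_ in range(v.min(),v.max()+1,2)])
# bottom contour at rim
cn=max(cv2.findContours(m,cv2.RETR_EXTERNAL,cv2.CHAIN_APPROX_NONE)[0],key=cv2.contourArea)[:,0].astype(float)
b=cn[cn[:,1]>v.max()-5]; print("rim",circ(np.array([plane(s,*q,.1748-.0043-.021) for q in b]),.023))
for nn in("side5",):
    mm=blob(load(nn),brass,(285,168,312,195)); v,u=np.nonzero(mm); print("fl",[(r_,u[v==r_].min(),u[v==r_].max()) for r_ in range(v.min(),v.max()+1)])
E
```

```text
side0 ((array([0.56751267, 0.07831114, 0.00668097]), np.float64(0.00015023324921563936)), array([298.57083998, 167.43853004]))
side5 ((array([0.56724709, 0.07795416, 0.00613766]), np.float64(0.00014527176472001034)), array([298.53332811, 167.472867  ]))
side8 ((array([0.54817873, 0.06863158, 0.00263083]), np.float64(0.0006124370374065979)), array([294.13186813, 173.5467033 ]))
(array([0.56451154, 0.07595262, 0.023     ]), np.float64(0.0014310954964951157))
(array([0.56492406, 0.07557931, 0.023     ]), np.float64(0.0014581570452051056))
(array([0.56528794, 0.07545636, 0.023     ]), np.float64(0.0016615724271706717))
cap u [(134, np.int64(296), np.int64(298)), (136, np.int64(289), np.int64(306)), (138, np.int64(288), np.int64(307)), (140, np.int64(288), np.int64(307)), (142, np.int64(289), np.int64(307)), (144, np.int64(289), np.int64(307)), (146, np.int64(290), np.int64(307)), (148, np.int64(290), np.int64(307)), (150, np.int64(290), np.int64(306)), (152, np.int64(290), np.int64(305)), (154, np.int64(290), np.int64(305)), (156, np.int64(290), np.int64(303)), (158, np.int64(293), np.int64(302))]
rim (array([0.57091603, 0.08796418, 0.023     ]), np.float64(0.002124600733927022))
fl [(173, np.int64(291), np.int64(307)), (174, np.int64(291), np.int64(307)), (175, np.int64(290), np.int64(308)), (176, np.int64(290), np.int64(308)), (177, np.int64(289), np.int64(308)), (178, np.int64(289), np.int64(308)), (179, np.int64(290), np.int64(308)), (180, np.int64(291), np.int64(307)), (181, np.int64(291), np.int64(307)), (182, np.int64(292), np.int64(305)), (183, np.int64(293), np.int64(304)), (184, np.int64(294), np.int64(304)), (185, np.int64(295), np.int64(304)), (186, np.int64(295), np.int64(304)), (187, np.int64(295), np.int64(304)), (188, np.int64(295), np.int64(304)), (189, np.int64(296), np.int64(303)), (190, np.int64(299), np.int64(301))]
```

```bash
python3 - <<'E'
from n import *
s=load("side8")
for z in(.1915,.1705,.1495,.116,.085): print(z,proj(s,[.5684,.0803,z]))
print("nip .570,.080",[proj(s,[.570,.080,z]).round(2) for z in(.116,.085)])
crop(s,275,125,320,200,"pics/l.png",8)
E
```

```text
0.1915 [297.19455948 138.54707957]
0.1705 [297.53812474 146.47332738]
0.1495 [297.87011829 154.13260915]
0.116 [298.37718583 165.83094824]
0.085 [298.82333551 176.12387727]
nip .570,.080 [array([299.02, 165.67]), array([299.45, 175.96])]
```

View pics/l.png

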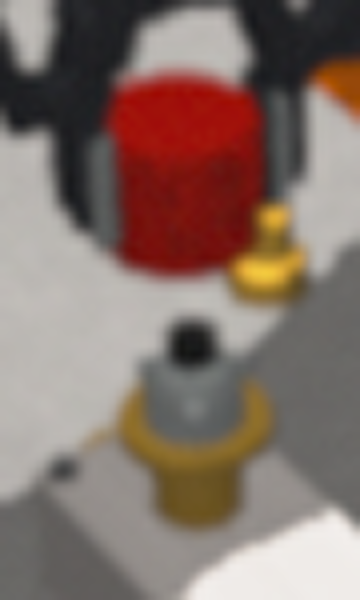

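>>> jog_arm:
  delta_pos:
    - [0, 0, 1]
    - [0, 0, 1.2]
    - [0, 0, 0.8]
    - [0, 0, 0]
    - [0, 0, 0]
  angular:
    - [0, 0, 0]
    - [0, 0, 0]
    - [0, 0, 0]
    - [0, 0, 0]
    - [0, 0, 0]
  grip: [0.35, 0.35, 0.35, 0.35, 0.35]

```text
time_s: 9.65
ee_pos: [0.5684, 0.0789, 0.2981]
orientation: [-2.419, -2.003, 0.002]
force: [1.2, -0.7, -0.2]
finger_gap: 0.522
```

```bash
python3 - <<'E'
from plant import r
from n import *
st=r.state(); to(st,None); g=st["ee_pos"]+R.from_rotvec(st["orientation"]).apply([0,0,.1547])
s=r.capture("side"); np.savez("side9.npz",**s)
print("top,rim",proj(s,[g[0],g[1],g[2]+.0167]),proj(s,[g[0],g[1],g[2]-.0253]),"tip,seat",proj(s,[g[0],g[1],.116]),proj(s,[g[0],g[1],.085]))
crop(s,275,135,320,200,"pics/m.png",9)
E
```

```text
t 9.65 grasp [0.5682 0.0788 0.1434] y-yaw -10.76 z [-1.4e-03 -3.0e-04 -1.0e+00] F [ 1.16 -0.73 -0.24] gap 0.522
top,rim [297.95618278 150.64168382] [298.59085567 165.46408282] tip,seat [298.6213616  166.17653028] [299.06223676 176.47290144]
```

View pics/m.png

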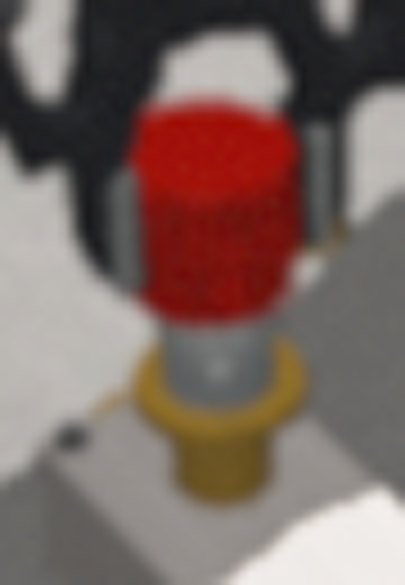

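>>> jog_arm:
  delta_pos:
    - [0, 0, 0.4]
    - [0, 0, 0.4]
    - [0, 0, 0.4]
    - [0, 0, 0.2]
    - [0, 0, 0]
    - [0, 0, 0]
  angular:
    - [0, 0, 0]
    - [0, 0, 0]
    - [0, 0, 0]
    - [0, 0, 0]
    - [0, 0, 0]
    - [0, 0, 0]
  grip: [0.35, 0.35, 0.35, 0.35, 0.35, 0.35]

```text
time_s: 10.2
ee_pos: [0.5685, 0.0795, 0.2846]
orientation: [-2.419, -2.004, 0.0]
force: [-0.6, 0.0, -0.2]
finger_gap: 0.519
```

```bash
python3 - <<'E'
from plant import r
from n import *
st=r.state(); to(st,None); print(st["ft_torque"])
s=r.capture("side"); np.savez("side10.npz",**s)
crop(s,275,135,320,200,"pics/n.png",9)
E
```

```text
t 10.2 grasp [0.5685 0.0795 0.1299] y-yaw -10.71 z [-3.e-04 -0.e+00 -1.e+00] F [-0.65  0.01 -0.21] gap 0.519
[ 0.01917976 -0.00875814 -0.01723219]
```

View pics/n.png

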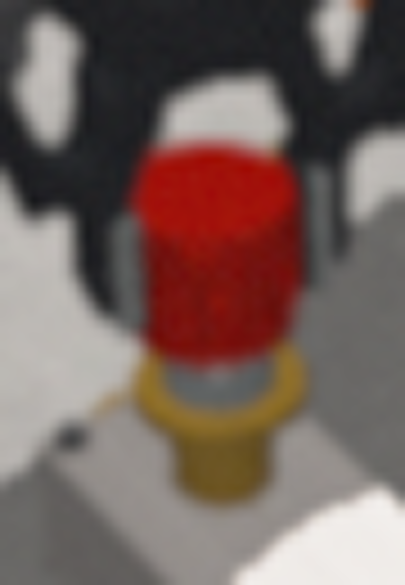

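>>> jog_arm:
  delta_pos:
    - [0, 0, 0.2]
    - [0, 0, 0.1]
    - [0, 0, 0.1]
    - [0, 0, 0.1]
    - [0, 0, 0]
  angular:
    - [0, 0, 0]
    - [0, 0, 0]
    - [0, 0, 0]
    - [0, 0, 0]
    - [0, 0, 0]
  grip: [0.35, 0.35, 0.35, 0.35, 0.35]

```text
time_s: 10.67
ee_pos: [0.5688, 0.0793, 0.2799]
orientation: [2.419, 2.004, 0.001]
force: [1.2, -1.6, 3.4]
finger_gap: 0.523
```

```bash
cat > q.py <<'E'
from plant import r
from n import *
st=r.state(); to(st,None); print(st["ft_torque"])
E
python3 q.py
```

```text
t 10.67 grasp [0.569  0.0792 0.1252] y-yaw -10.73 z [ 9.e-04 -3.e-04 -1.e+00] F [ 1.16 -1.64  3.39] gap 0.523
[-0.42018627 -0.19150688 -0.00756162]
```

>>> jog_arm:
  delta_pos:
    - [0, 0, 0.1]
    - [0, 0, 0.1]
    - [0, 0, 0]
  angular:
    - [0, 0, 0]
    - [0, 0, 0]
    - [0, 0, 0]
  grip: [0.35, 0.35, 0.35]

```text
time_s: 10.92
ee_pos: [0.5692, 0.0795, 0.2789]
orientation: [2.418, 2.003, 0.003]
force: [0.5, -2.3, 11.2]
finger_gap: 0.525
```

```bash
python3 q.py
```

```text
t 10.92 grasp [0.5696 0.0795 0.1242] y-yaw -10.73 z [ 2.6e-03  1.0e-04 -1.0e+00] F [ 0.5  -2.31 11.18] gap 0.525
[-0.43131746  0.0449992   0.06076865]
```

>>> jog_arm:
  delta_pos:
    - [0, 0, 0.1]
    - [0, 0, 0.1]
    - [0, 0, 0]
  angular:
    - [0, 0, 0]
    - [0, 0, 0]
    - [0, 0, 0]
  grip: [0.35, 0.35, 0.35]

```text
time_s: 11.17
ee_pos: [0.569, 0.0791, 0.2765]
orientation: [2.419, 2.003, 0.002]
force: [2.8, -1.6, 4.2]
finger_gap: 0.52
```

```bash
python3 q.py
```

```text
t 11.17 grasp [0.5692 0.079  0.1218] y-yaw -10.74 z [ 1.7e-03 -5.0e-04 -1.0e+00] F [ 2.77 -1.59  4.25] gap 0.52
[-0.66627913 -0.42871626  0.02448698]
```

>>> jog_arm:
  delta_pos:
    - [0, 0, 0.15]
    - [0, 0, 0.15]
    - [0, 0, 0.15]
    - [0, 0, 0.15]
    - [0, 0, 0]
  angular:
    - [0, 0, 0]
    - [0, 0, 0]
    - [0, 0, 0]
    - [0, 0, 0]
    - [0, 0, 0]
  grip: [0.35, 0.35, 0.35, 0.35, 0.35]

```text
time_s: 11.58
ee_pos: [0.5685, 0.0795, 0.2694]
orientation: [-2.419, -2.004, 0.001]
force: [1.5, -3.0, 0.2]
finger_gap: 0.522
```

```bash
python3 q.py
```

```text
t 11.58 grasp [0.5684 0.0795 0.1147] y-yaw -10.72 z [-5.e-04 -0.e+00 -1.e+00] F [ 1.48 -2.97  0.18] gap 0.522
[-0.58600789 -0.28333771 -0.02931686]
```

>>> jog_arm:
  delta_pos:
    - [0, 0, 0.1]
    - [0, 0, 0.1]
    - [0, 0, 0]
  angular:
    - [0, 0, 0]
    - [0, 0, 0]
    - [0, 0, 0]
  grip: [0.35, 0.35, 0.35]

```text
time_s: 11.83
ee_pos: [0.5685, 0.0796, 0.2677]
orientation: [-2.419, -2.005, 0.0]
force: [-1.4, -2.6, 5.5]
finger_gap: 0.519
```

```bash
python3 q.py
```

```text
t 11.83 grasp [0.5684 0.0796 0.113 ] y-yaw -10.7 z [-1.e-04  0.e+00 -1.e+00] F [-1.38 -2.57  5.48] gap 0.519
[-0.59468015  0.14815233 -0.04254273]
```

>>> jog_arm:
  delta_pos:
    - [0, 0, 0.1]
    - [0, 0, 0.1]
    - [0, 0, 0]
  angular:
    - [0, 0, 0]
    - [0, 0, 0]
    - [0, 0, 0]
  grip: [0.35, 0.35, 0.35]

```text
time_s: 12.08
ee_pos: [0.5684, 0.0796, 0.2659]
orientation: [2.419, 2.005, 0.0]
force: [-0.7, -2.7, 7.8]
finger_gap: 0.521
```

```bash
python3 q.py
```

```text
t 12.08 grasp [0.5685 0.0796 0.1112] y-yaw -10.7 z [ 1.e-04  0.e+00 -1.e+00] F [-0.68 -2.69  7.79] gap 0.521
[-0.52576137  0.22288081  0.01251742]
```

>>> jog_arm:
  delta_pos:
    - [0, 0, 0.1]
    - [0, 0, 0]
    - [0, 0, 0]
  angular:
    - [0, 0, 0]
    - [0, 0, 0]
    - [0, 0, 0]
  grip: [0.35, 0.35, 0.35]

```text
time_s: 12.33
ee_pos: [0.5684, 0.0796, 0.2651]
orientation: [2.419, 2.004, 0.0]
force: [-2.3, -2.0, 8.2]
finger_gap: 0.52
```

```bash
python3 q.py
```

```text
t 12.33 grasp [0.5685 0.0796 0.1104] y-yaw -10.71 z [ 1.e-04 -1.e-04 -1.e+00] F [-2.29 -2.03  8.24] gap 0.52
[-0.58264418  0.30973397 -0.01503853]
```

>>> jog_arm:
  delta_pos:
    - [0, 0, 0.1]
    - [0, 0, 0]
    - [0, 0, 0]
  angular:
    - [0, 0, 0]
    - [0, 0, 0]
    - [0, 0, 0]
  grip: [0.35, 0.35, 0.35]

```text
time_s: 12.58
ee_pos: [0.5684, 0.0796, 0.2649]
orientation: [2.419, 2.004, 0.0]
force: [-5.4, -4.2, 17.2]
finger_gap: 0.523
```

```bash
python3 q.py
```

```text
t 12.58 grasp [0.5685 0.0796 0.1102] y-yaw -10.71 z [ 7.e-04 -3.e-04 -1.e+00] F [-5.45 -4.17 17.23] gap 0.523
[-0.73970044  0.91453708 -0.00111532]
```

>>> jog_arm:
  delta_pos:
    - [0, 0, 0.02]
    - [0, 0, 0]
    - [0, 0, 0]
    - [0, 0, 0]
    - [0, 0, 0]
    - [0, 0, 0]
  angular:
    - [0, 0, 0]
    - [0, 0, 0]
    - [0, 0, 0]
    - [0, 0, 0]
    - [0, 0, 0]
    - [0, 0, 0]
  grip: [0.35, 0.35, 0.35, 0.35, 0.35, 0.35]

```text
time_s: 13.08
ee_pos: [0.5683, 0.0796, 0.2649]
orientation: [2.418, 2.004, 0.001]
force: [-5.2, -3.6, 20.6]
finger_gap: 0.525
```

```bash
python3 q.py; python3 - <<'E'
from plant import r
from n import *
s=r.capture("side"); np.savez("side11.npz",**s)
crop(s,270,140,370,250,"pics/o.png",5);crop(s,275,140,320,200,"pics/o2.png",10);cv2.imwrite("pics/side11.png",s["img"])
to(r.state(),None)
E
```

```text
t 13.08 grasp [0.5685 0.0796 0.1102] y-yaw -10.71 z [ 8.e-04 -4.e-04 -1.e+00] F [-5.19 -3.62 20.55] gap 0.525
[-0.78578452  1.03049515  0.03094937]
t 13.13 grasp [0.5685 0.0796 0.1102] y-yaw -10.71 z [ 8.e-04 -3.e-04 -1.e+00] F [-4.72 -3.94 19.53] gap 0.521
```

View pics/o2.png

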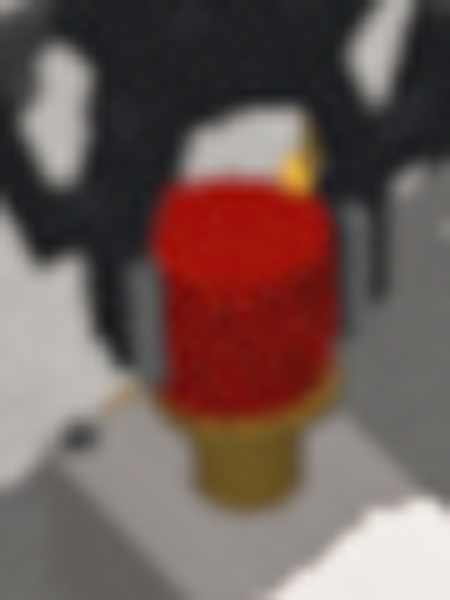

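View pics/side11.png

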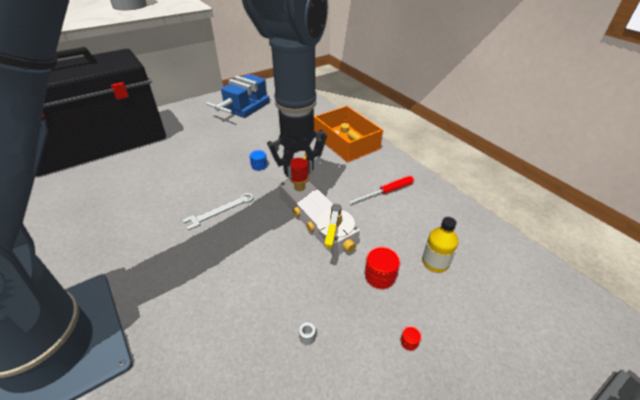

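>>> jog_arm:
  delta_pos:
    - [-0.03, -0.03, -0.02]
    - [0, 0, 0]
    - [0, 0, 0]
    - [0, 0, 0]
    - [0, 0, 0]
    - [0, 0, 0]
  angular:
    - [0, 0, 0]
    - [0, 0, 0]
    - [0, 0, 0]
    - [0, 0, 0]
    - [0, 0, 0]
    - [0, 0, 0]
  grip: [0.35, 0.35, 0.35, 0.35, 0.35, 0.35]

```text
time_s: 13.63
ee_pos: [0.5683, 0.0796, 0.265]
orientation: [2.418, 2.004, 0.002]
force: [-2.2, -4.3, 15.6]
finger_gap: 0.523
```

```bash
python3 q.py
```

```text
t 13.63 grasp [0.5685 0.0796 0.1103] y-yaw -10.71 z [ 1.4e-03  1.0e-04 -1.0e+00] F [-2.17 -4.27 15.59] gap 0.523
[-0.60543114  0.68102108 -0.0413514 ]
```

>>> jog_arm:
  delta_pos:
    - [0, 0, 0]
    - [0, 0, 0]
    - [0, 0, 0]
    - [0, 0, 0]
    - [0, 0, 0]
    - [0, 0, 0]
    - [0, 0, 0]
    - [0, 0, 0]
    - [0, 0, 0]
    - [0, 0, 0]
    - [0, 0, 0]
    - [0, 0, 0]
  angular:
    - [0, 0, 0]
    - [0, 0, 0]
    - [0, 0, 0]
    - [0, 0, 0]
    - [0, 0, 0]
    - [0, 0, 0]
    - [0, 0, 0]
    - [0, 0, 0]
    - [0, 0, 0]
    - [0, 0, 0]
    - [0, 0, 0]
    - [0, 0, 0]
  grip: [0.35, 0.35, 0.35, 0.35, 0.35, 0.35, 0.35, 0.35, 0.35, 0.35, 0.35, 0.35]

```text
time_s: 14.63
ee_pos: [0.5683, 0.0795, 0.265]
orientation: [2.418, 2.004, 0.002]
force: [-3.5, -4.3, 15.5]
finger_gap: 0.521
```

```bash
python3 q.py;python3 - <<'E'
from plant import r
from n import *
s=r.capture("side"); t=r.capture("top")
crop(s,275,140,365,250,"pics/p.png",5); crop(t,325,195,385,260,"pics/p2.png",8)
for c,k in((s,"side0"),(t,"top0")): pass
cv2.imwrite("pics/t12.png",t["img"]); np.savez("side12.npz",**s)
# displacement of other things vs first view
a=load("side0")["img"]; d=cv2.absdiff(a,s["img"]).max(2)
for nm,b in dict(blue=(246,148,272,172),wrench=(180,190,256,232),screw=(375,174,416,196),fitting=(301,148,316,166),socket=(298,322,318,346),oil=(422,215,460,274),big=(362,245,402,290),small=(399,325,423,352)).items():
    x=d[b[1]:b[3],b[0]:b[2]]; print(nm,x.mean().round(1),np.percentile(x,95))
E
```

```text
t 14.63 grasp [0.5685 0.0795 0.1103] y-yaw -10.71 z [ 1.3e-03  1.0e-04 -1.0e+00] F [-3.47 -4.31 15.46] gap 0.521
[-0.61126417  0.66783112  0.01203892]
blue 7.7 8.0
wrench 23.4 75.0
screw 5.8 8.0
fitting 109.4 190.0
socket 64.8 97.0
oil 6.0 8.0
big 4.7 8.0
small 5.1 8.0
```

View pics/p.png

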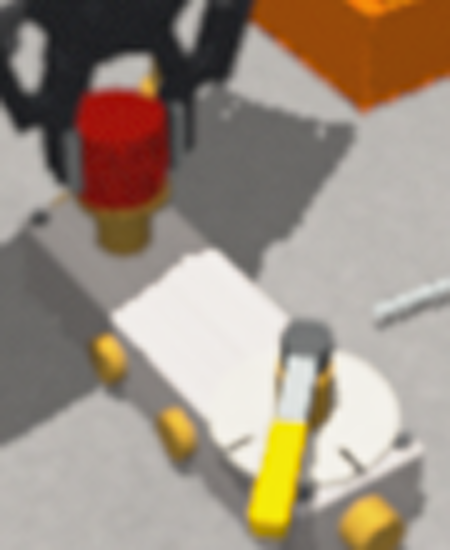

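View pics/p2.png

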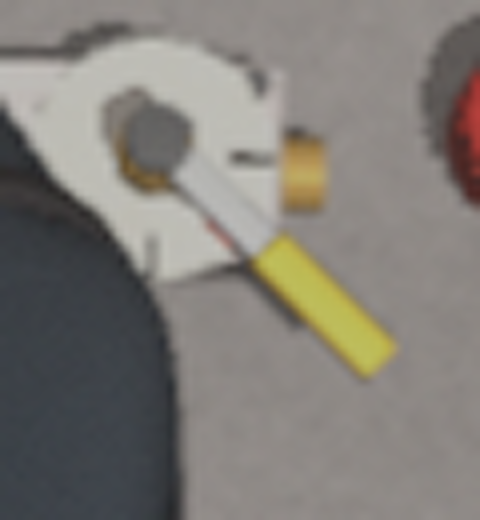

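```bash
python3 - <<'E'
from plant import r
print(r.hand_in())
s=r.state(); print(s["time_s"],s["force"],s["ee_pos"])
E
```

```text
the job is handed in; nothing more can be done
None
the job is handed in; nothing more can be done
```

I handed the job in at about 14.7 s. The valve lever is on the half-open mark, and the red cap is clicked on and was still held pressed on the flange.

- **Lever:** I pinched it and turned it along its arc. The jaws ended at 44.8°. The pictures gave 45.6° (top) and 46.1° (side) in world axes, about half a degree less relative to the block.
- **Cap:** I took the middle-sized of the three red caps.
    - **Click:** pressing force rose to about 11 N, then fell to near zero.
    - **Home:** past the click, the spring built to about 8 N. Force then rose sharply to about 17 N with almost no further travel, with the rim worked out at 84.9 mm against the 85 mm flange. The side picture shows no gap.
- **Last hold:** the downward press was steady at about 15.5 N for the second before hand-in, with 3–4 N of sideways force left in each of x and y. The press briefly touched 20.6 N before I eased it off.
- **Other things:** the blue cap, screwdriver, oil bottle and the other two red caps looked unchanged from the first picture. The same comparison failed for three items:
    - The wrench and socket differed, probably because of shadows.
    - The fitting was hidden behind the gripper, so its place was not confirmed at the end.
- **Camera disagreement:** the two cameras differed by 3 to 6 mm. I relied on the side camera, which matched the gripper's known position to about 1 mm.

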